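Angle a steel tube past the post into its rack bay

ROBOT

A 6-joint arm with a two-finger parallel gripper is mounted at the origin on the work surface. World frame = base frame: x ahead of the robot, y to its left, z up, the work surface at z = 0. Lengths are in m, angles in degrees, forces in N, time in s.
With the tool pointing down it reaches from about 0.3 to 0.825 m from the base axis. Payload 5.4 kg.
Tool frame: the origin (TCP) lies between the finger pads; the fingertips stand 25 mm ahead of it and the grasp point (between the pads) lies 6 mm ahead of it (robot.tcp_to_tips is the distance from the TCP to the fingertips, in m); z points along the fingers, y is the direction in which the jaws open and shut (so a half turn about z gives the same grasp; the last joint's range is limited). The gripper opens to 92 mm and grips with 3 to 60 N. Pads are 20 mm wide; open, the fingers measure 128 mm over their backs; the gripper's body (75 mm by 189 mm) begins 69 mm behind the grasp point.
Start: joints at [56.603, 9.076, 91.501, -0, 79.423, -12.038], TCP at [0.209, 0.535, 0.24] pointing down, gripper open.
Joint ranges: [-166.64, 166.64], [-54.1, 131.32], [10.49, 154.53], [-73.88, 253.88], [9.74, 151.15], [-171.62, 171.62]. Speed limits (degrees/s): [147.25, 147.25, 180, 180, 180, 180].

INTERFACE

Orientations are given as [roll, pitch, yaw] about the fixed x, y, z axes, in that order (R = Rz(yaw) Ry(pitch) Rx(roll)).
In Python, from rig import robot gives the robot as it stands. The module is installed in compiled form; this text tells all that it offers.
- The arm moves only by the tool apply_moves, never from a script. Its argument "targets" is a list that holds one entry, the list of rows, each a list of 5 numbers: the opening, from 0 (shut) to 1 (fully open), then the shift along the tool's x, y, z in mm, then the turn about the tool's z in rad. A call has 1 to 8 rows; each row shifts and turns the commanded pose from where the row before left it, along the tool's axes as they then stand; what a row does not reach is not made up. A row lasts 1/12 s, in which the tool goes at most 41.7 mm and 7.16 degrees, less where a joint would pass 70% of its speed; a pose out of reach is approached as far as the arm can. A call with a gripper value outside its range is refused whole. The fingers move at their own pace and stop on an object; the grip force is fixed at half the most. Time passes only in rows, so rows that do not move let the fingers close. It gives the time, the measured TCP pose, the force and the opening at its end, in the units of the state.
- robot.state(): the state, without advancing time (a new reading comes with each control period).
- robot.read_camera(name): name is "scene" or "top" or "wrist"; returns the picture (480x640x3 uint8, red, green, blue); there is no depth.
- robot.camera_model(name): a dict with "K" (3x3 intrinsics, pixels), "rvec" (rotation vector, rad) and "tvec" (3), from world to camera coordinates, as OpenCV has them; the wrist camera has in their place "mount" (4x4, takes a point from camera to tool coordinates, whose origin is the TCP and whose axes are the flange's). Camera axes: x right, y down, z forward; pixel columns grow to the right and rows downward; lengths in m; the calibration is good to about 2 mm. A picture is of the moment at which its call begins: read the wrist's pose just before it. camera_model takes no time and is no camera call.
- robot.job_done(): hands the job in, once; it reports no verdict.
The state is a dict: "time": time; "qpos": joint angles; "qvel": joint speeds; "joint_torque": joint torques, N m; "tcp_pos": TCP position; "ee_rot": TCP orientation; "wrist_force": force on the tool from outside, world axes, zero at the start; "torque": the same for the moment, N m; "grip_width": opening from 0.0 (shut) to 1.0 (fully open).
Only numpy, scipy, OpenCV 4.12 (cv2) and the standard library are available. Lean on these libraries where they do the work, as an engineer would, in place of code of your own. Each camera call takes 0.05 s, during which the arm holds its last target.

TASK

Put the loose length of square steel tube away in the empty middle bay of the blue rack by pushing it along the bench: swing its leading end round the corner post so that it enters the mouth of the bay at an angle (there is too little room in front to line it up first), then swing the other end round and push the tube fully home against the stop at the end of the bay. Keep the tube flat on the bench all the while, pushing with the fingers and never lifting it, and leave everything else where it lies.

Things in the scene. Friction and masses are not known exactly. Their poses are not given: they have to be found in the camera images.
- rack: Low blue steel rack bolted to the bench. Origin: bench height, middle of the mouth of its empty middle bay; x runs into the bay, z up; its +y side faces the robot, its mouth the robot's right. The bay is open above, its floor is the bench, 70 mm wide (y -35 to +35) and 250 mm deep from the posts' fronts (x 0) to the stop (x 250); its walls and stop are 45 mm high.
- bay_stop (a point): Middle of the bay's end stop: the face that the tube is pushed against, 250 mm in from the mouth, 15 mm above the bench. The rack does not move.
- corner_post (a point): Middle of the top of the corner post on the mouth's +y side, 75 mm above the bench. Square post 30 x 30 mm: rack x 0 to 30, y 35 to 65 mm. An equal post stands on the other side (y -65 to -35), and the shallow stock trays beyond each have a 14 mm front lip and an outer post of the same kind centred at y +120 or -120 mm.
- tube: The tube to put away: square steel box section 30 x 30 x 260 mm, both ends closed by flat black inserts, 0.35 to 0.6 kg, loose on the bench. Origin: middle of its underside; x along its length, z up. It starts roughly parallel to the bay, before the mouth and 80 to 130 mm to the rack's +y side of the bay's centre line. Slides against a few newtons; home, it sticks out of the mouth by 10 mm.
- tube_end_a (a point): Centre of the tube's end face at its +x end, 15 mm above its underside (the x axis of its body points out of this end).
- tube_end_b (a point): Centre of the tube's end face at its -x end, 15 mm above its underside.
- tube_mid (a point): Centre of the tube, half-way along and 15 mm above its underside.
- adapter: Bystander: aluminium wheel adapter, a disc of 160 mm diameter and 36 mm high with five studs up to 60 mm high, 1.8 kg, lying straight out from the bay's mouth, its near edge about 285 mm before the mouth. Origin at the middle of its underside.
- flat_bar: Bystander: flat steel bar 170 x 40 x 10 mm lying in the rack's tray on the +y side. Origin at the middle of its underside.
- short_tube: Bystander: aluminium square tube 150 x 25 x 25 mm lying in the rack's tray on the -y side. Origin at the middle of its underside.
- jack: Bystander: dark bottle jack, foot 105 x 90 mm, 166 mm tall, standing to the left. Origin at the middle of its underside.
- tape: Bystander: yellow tape measure 72 x 42 x 66 mm. Origin at the middle of its underside.
- carton: Bystander: small cardboard carton 110 x 80 x 60 mm. Origin at the middle of its underside.
- wrench: Bystander: steel wrench 190 mm long lying on the bench to the right. Its x axis runs along it.
- hammer: Bystander: hammer lying on the bench at the left. Its x axis runs along its handle.

How it is judged (in metres and radians):
On the way:
1. one end of the tube is in the mouth of the bay, between the two corner posts, with the tube still at an angle to the bay (angle between the x axis of tube and the x axis of rack, either way round above 0.1 rad and ((x of tube_end_a in the frame of rack above 0.004 m and y of tube_end_a in the frame of rack between -0.035 and 0.035 m) or (x of tube_end_b in the frame of rack above 0.004 m and y of tube_end_b in the frame of rack between -0.035 and 0.035 m))), for 0.1 s.
At the end, for the whole second after the job is handed in: The tube lies at rest flat on the bench in the middle bay, between its walls, its inner end within 10 mm of the stop plate, and the robot is clear of it (x of tube_mid in the frame of rack above 0.11 m and y of tube_mid in the frame of rack between -0.022 and 0.022 m and angle between the x axis of tube and the x axis of rack, either way round below 0.2 rad and height (world z) of tube_mid below 0.02 m and linear speed of tube below 0.01 m/s); the robot touches nothing.
It fails at once if the tube was lifted off the bench, or an end of it tipped up (height (world z) of tube_mid above 0.027 m or height (world z) of any of tube_end_a, tube_end_b above 0.035 m).
It fails at once if something else on the bench was shifted by more than 15 mm (distance of any of adapter, flat_bar, short_tube, jack, tape, carton, wrench, hammer from where it was at the start of the episode above 0.015 m).
It also fails if it takes over 66 s, if anything falls off the work surface, if the arm or the gripper's body presses on something with over 40 N, if the wrist force passes 120 N, or if a joint passes its speed limit or range.

## Working session

There is one attempt and no reset: what is moved stays moved. The work goes in short steps, Python scripts to look and compute and a tool call to move; the robot and the scene stay as the last step left them, time stands still between calls to the robot, and variables do not carry over. Pictures are saved under pics/ and viewed, and the job is handed in when it is done.

Besides the shell and the picture viewer there is one more tool, called after "Call:" as name([rows], argument=value, ...), one row to a line, values as JSON. apply_moves: Moves the arm, as the interface text tells. Its arguments: {"type":"object","properties":{"targets":{"type":"array"}},"required":["targets"]}

```bash
mkdir -p pics
cat > h.py <<'E'
import numpy as np, cv2
from rig import robot
def cam(n):
    c=robot.camera_model(n); return np.array(c['K'],float),np.array(c['rvec'],float),np.array(c['tvec'],float)
def px2w(n,uv,z):
    K,r,t=cam(n);R=cv2.Rodrigues(r)[0];C=-R.T@t.reshape(3)
    out=[]
    for u,v in uv:
        d=R.T@np.linalg.inv(K)@np.array([u,v,1.]);out.append(C+d*(z-C[2])/d[2])
    return np.array(out)
def w2px(n,P):
    K,r,t=cam(n);return cv2.projectPoints(np.array(P,float).reshape(-1,3),r,t,K,None)[0].reshape(-1,2)
def snap(n,f):
    im=robot.read_camera(n);cv2.imwrite('pics/'+f,im[:,:,::-1]);return im
E
python3 - <<'E'
from h import *
snap('scene','s0.png');snap('top','t0.png')
print(robot.state());print(robot.camera_model('top'))
E
```

```text
{'time': 0.1, 'qpos': array([ 5.66031385e+01,  9.10944954e+00,  9.15634432e+01,  1.43523446e-04,
        7.94216679e+01, -1.20381997e+01]), 'qvel': array([-0.06730755, -0.09315142, -0.16610493,  0.03651096,  0.08488169,
       -0.00586624]), 'joint_torque': array([-7.82442421e-04, -3.86505854e+01, -3.22958851e+01,  7.02288444e-02,
        3.40214570e-02, -6.62370962e-05]), 'tcp_pos': array([0.20915461, 0.53506647, 0.23872655]), 'ee_rot': array([-1.79907548e+02, -1.98598645e-02,  1.58641296e+02]), 'wrist_force': array([ 0.19706776, -1.11232935, -0.47682139]), 'torque': array([-0.02544433, -0.11603763, -0.00810084]), 'grip_width': 1.0023196125749592}
{'K': array([[502.20556213,   0.        , 318.99084994],
       [  0.        , 502.20556213, 244.27867861],
       [  0.        ,   0.        ,   1.        ]]), 'rvec': array([ 2.22987295, -2.1708183 ,  0.10389802]), 'tvec': array([0.0146246 , 0.53693501, 1.37548466])}
```

View pics/t0.png

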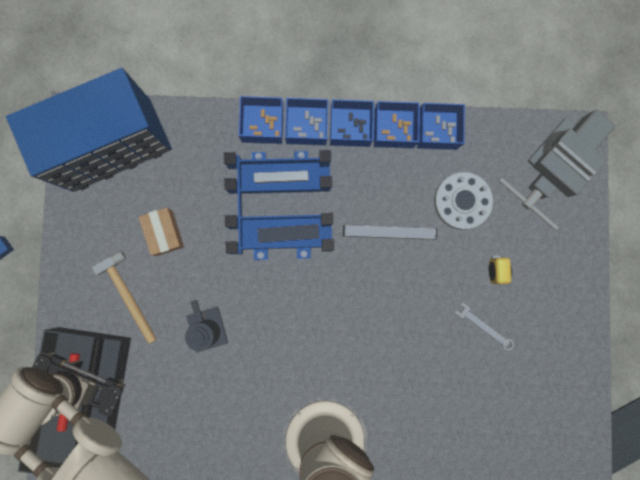

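View pics/s0.png

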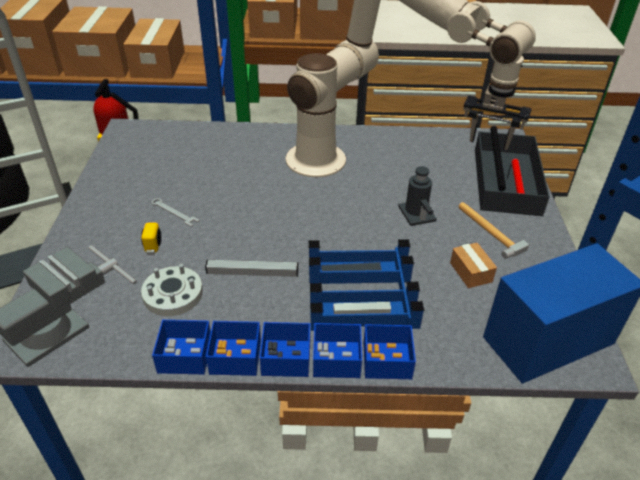

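Run:
```python
import cv2
im=cv2.imread('pics/t0.png')[135:270,215:515]
cv2.imwrite('pics/t0c.png',cv2.resize(im[:,:200],None,fx=4,fy=4,interpolation=cv2.INTER_CUBIC))
cv2.imwrite('pics/t0d.png',cv2.resize(im[:,100:],None,fx=4,fy=4,interpolation=cv2.INTER_CUBIC))
```

```text
(no output)
```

View pics/t0c.png

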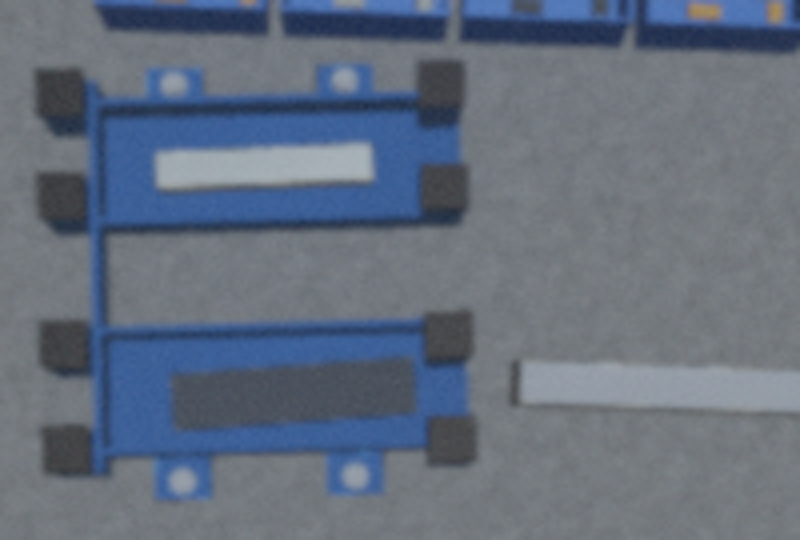

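View pics/t0d.png

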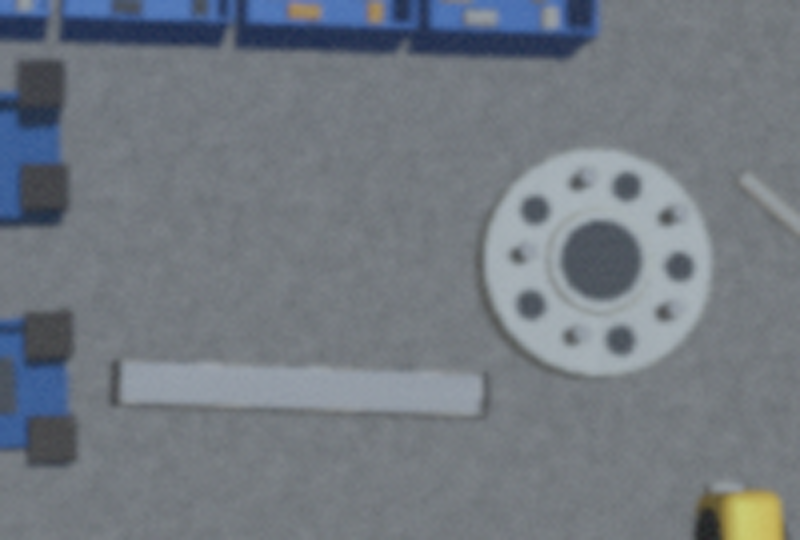

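Run:
```python
from h import *
f=lambda L,ox:[(ox+(u+.5)/4-.5,135+(v+.5)/4-.5) for u,v in L]
p=px2w('top',f([(440,85),(444,186),(449,332),(452,438)],215),.075);print('posts',p.round(4))
p2=px2w('top',f([(60,88),(61,192),(64,341),(68,447)],215),.075);print('back posts',p2.round(4))
d=p[0]-p[3];print('dir',np.degrees(np.arctan2(d[1],d[0])), np.linalg.norm(d))
q=px2w('top',f([(118,361),(118,405),(488,372),(486,415)],315),.03);print('tube',q.round(4))
a=(q[0]+q[1])/2;b=(q[2]+q[3])/2;print(np.linalg.norm(a-b))
ad=px2w('top',f([(483,262),(712,262),(598,149),(598,377)],315),.036);print('ad',ad.round(4))
# frame fit
c=p[1:3].mean(0); 
loc=np.array([[15,-120],[15,-50],[15,50],[15,120]])/1000.
# kabsch
def fit(l,w):
    lc=l.mean(0);wc=w.mean(0);H=(l-lc).T@(w-wc);U,S,V=np.linalg.svd(H);R=V.T@np.diag([1,np.linalg.det(V.T@U.T)])@U.T
    return R,wc-R@lc
R,t=fit(loc,p[:,:2]);print('rack',t,np.degrees(np.arctan2(R[1,0],R[0,0])));print(((R@loc.T).T+t-p[:,:2]).round(4))
# back posts in rack frame
print('back local',((p2[:,:2]-t)@R).round(4))
print('tube local',((q[:,:2]-t)@R).round(4),'ad',((ad[:,:2]-t)@R).round(4))
```

```text
posts [[0.7713 0.0216 0.075 ]
 [0.7027 0.0172 0.075 ]
 [0.6044 0.0114 0.075 ]
 [0.5335 0.0076 0.075 ]]
back posts [[0.7609 0.2759 0.075 ]
 [0.6907 0.2726 0.075 ]
 [0.5909 0.2668 0.075 ]
 [0.5205 0.2616 0.075 ]]
dir 3.362570068477341 0.23821066543390607
tube [[ 0.5911 -0.0386  0.03  ]
 [ 0.5607 -0.0393  0.03  ]
 [ 0.5909 -0.2958  0.03  ]
 [ 0.5609 -0.2947  0.03  ]]
0.2562448450929006
ad [[ 0.6667 -0.2899  0.036 ]
 [ 0.6716 -0.4502  0.036 ]
 [ 0.7485 -0.3698  0.036 ]
 [ 0.589  -0.3708  0.036 ]]
rack [ 6.53877611e-01 -5.58981978e-04] 93.36451682903197
[[ 0.0015 -0.0001]
 [ 0.0002  0.0002]
 [-0.0013  0.0001]
 [-0.0003 -0.0002]]
back local [[ 0.2697 -0.1231]
 [ 0.2705 -0.0528]
 [ 0.2706  0.0472]
 [ 0.2695  0.1178]]
tube local [[-0.0343  0.0649]
 [-0.0332  0.0953]
 [-0.291   0.0802]
 [-0.2882  0.1101]] ad [[-0.2896  0.0042]
 [-0.4499  0.0087]
 [-0.3741 -0.0728]
 [-0.3658  0.0865]]
```

Call:
apply_moves([
  [[0, 0, 0, 0, -0.1243], [0, 0, 0, 0, -0.1243], [0, 0, 0, 0, -0.1243], [0, -14.6, -30.8, 0, 0], [0, -14.6, -30.8, 0, 0], [0, -14.6, -30.8, 0, 0], [0, -14.6, -30.8, 0, 0], [0, -14.6, -30.8, 0, 0]],
])

```text
time: 0.77
tcp_pos: [0.2825, 0.3799, 0.2391]
ee_rot: [-180.0, -0.0, -180.0]
wrist_force: [1.4, -0.3, 0.1]
grip_width: 0.442
```

Call:
apply_moves([
  [[0, -14.6, -30.8, 0, 0], [0, -14.6, -30.8, 0, 0], [0, -14.6, -30.8, 0, 0], [0, -14.6, -30.8, 0, 0], [0, -14.6, -30.8, 0, 0], [0, -14.6, -30.8, 0, 0], [0, -14.6, -30.8, 0, 0], [0, -14.6, -30.8, 0, 0]],
])

```text
time: 1.43
tcp_pos: [0.3994, 0.1335, 0.2393]
ee_rot: [180.0, -0.0, -180.0]
wrist_force: [0.5, 0.0, -0.5]
grip_width: 0.005
```

Call:
apply_moves([
  [[0, -14.6, -30.8, 0, 0], [0, -14.6, -30.8, 0, 0], [0, -14.6, -30.8, 0, 0], [0, -14.6, -30.8, 0, 0], [0, -14.6, -30.8, 0, 0], [0, -14.6, -30.8, 0, 0], [0, -14.6, -30.8, 0, 0], [0, -14.6, -30.8, 0, 0]],
])

```text
time: 2.1
tcp_pos: [0.5163, -0.1129, 0.2391]
ee_rot: [180.0, -0.0, 180.0]
wrist_force: [0.0, 0.4, -0.6]
grip_width: 0.005
```

Call:
apply_moves([
  [[0, 0, 0, 35, 0], [0, 0, 0, 35, 0], [0, 0, 0, 35, 0], [0, 0, 0, 35, 0], [0, 0, 0, 35, 0], [0, 0, 0, 22, 0], [0, 0, 0, 10, 0], [0, 0, 0, 0, 0]],
])

```text
time: 2.77
tcp_pos: [0.5139, -0.1103, 0.03]
ee_rot: [179.9, -0.3, 180.0]
wrist_force: [-0.2, 0.2, -0.6]
grip_width: 0.006
```

Run:
```python
from h import *
im=robot.read_camera('scene');cv2.imwrite('pics/s1.png',cv2.resize(im[200:330,140:340,::-1],None,fx=4,fy=4,interpolation=cv2.INTER_CUBIC))
```

```text
(no output)
```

View pics/s1.png

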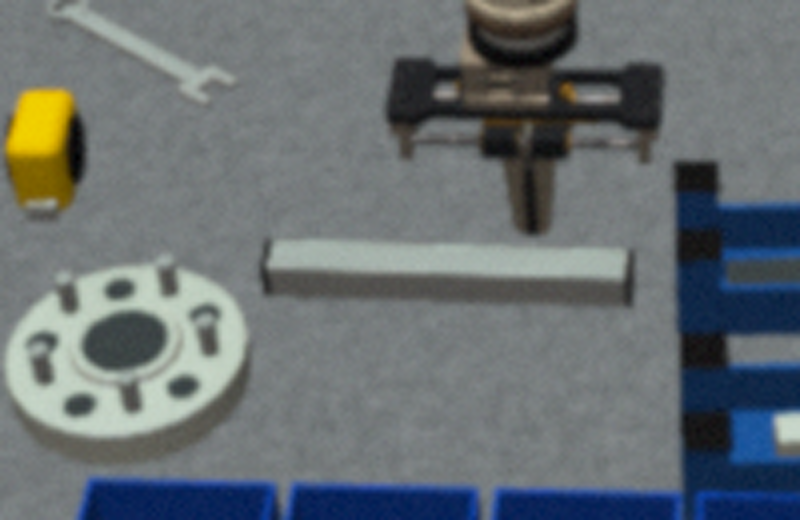

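Call:
apply_moves([
  [[0, -16, 0, 0, 0], [0, -16, 0, 0, 0], [0, -6, 0, 0, 0], [0, -6, 0, 0, 0.02], [0, -6, 0, 0, 0.03], [0, -6, 0, 0, 0.03], [0, -6, 0, 0, 0.03], [0, 0, 0, 0, 0]],
])

```text
time: 3.48
tcp_pos: [0.5791, -0.1124, 0.0337]
ee_rot: [-180.0, 0.1, 173.6]
wrist_force: [0.1, -0.7, 0.3]
grip_width: 0.006
```

```bash
cat > look.py <<'E'
from h import *
import sys
im=robot.read_camera('top');cv2.imwrite('pics/'+sys.argv[1],cv2.resize(im[135:270,300:500,::-1] if len(sys.argv)<3 else im[135:270,int(sys.argv[2]):int(sys.argv[2])+200,::-1],None,fx=4,fy=4,interpolation=cv2.INTER_CUBIC))
E
python3 look.py t1.png
```

```text
(no output)
```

View pics/t1.png

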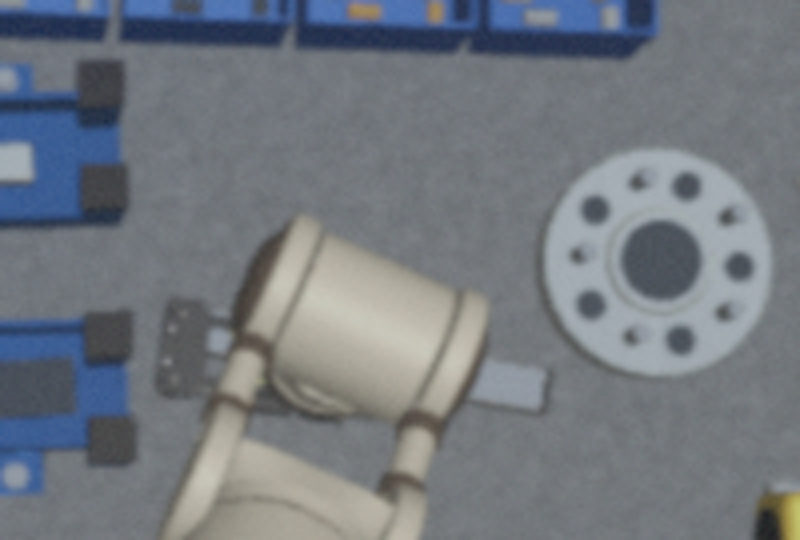

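```bash
cat > ls.py <<'E'
from h import *
import sys
im=robot.read_camera('scene');x0=int(sys.argv[2]) if len(sys.argv)>2 else 190
cv2.imwrite('pics/'+sys.argv[1],cv2.resize(im[200:335,x0:x0+200,::-1],None,fx=4,fy=4,interpolation=cv2.INTER_CUBIC))
E
cat > m.py <<'E'
# args: cam x0 y0 then u,v pairs: front-top corners etc. at z=0.03 -> rack frame mm
from h import *
import sys
a=np.deg2rad(92.9);R=np.array([[np.cos(a),-np.sin(a)],[np.sin(a),np.cos(a)]]);T=np.array([.6538,-.0006])
def rk(P): return (np.asarray(P)[:,:2]-T)@R*1000
if __name__=='__main__':
    n=sys.argv[1];x0,y0=map(float,sys.argv[2:4]);z=float(sys.argv[4])
    L=[tuple(map(float,s.split(','))) for s in sys.argv[5:]]
    p=px2w(n,[(x0+(u+.5)/4-.5,y0+(v+.5)/4-.5) for u,v in L],z)
    print('world',p[:,:2].round(4).tolist());print('rack',rk(p).round(1).tolist())
E
python3 ls.py s2.png
python3 - <<'E'
from h import *
from m import *
print('tcp rack',rk([robot.state()['tcp_pos']]))
E
# calibration check on scene picture s1 tube corners (x0=140)
python3 m.py scene 140 200 0.03 268,241 263,265 632,248 630,278
```

```text
tcp rack [[-107.81263812   80.88139431]]
world [[0.5637, -0.2931], [0.5882, -0.2926], [0.5613, -0.0357], [0.5918, -0.0356]]
rack [[-287.5, 104.7], [-288.3, 80.3], [-30.4, 94.1], [-31.8, 63.7]]
```

View pics/s2.png

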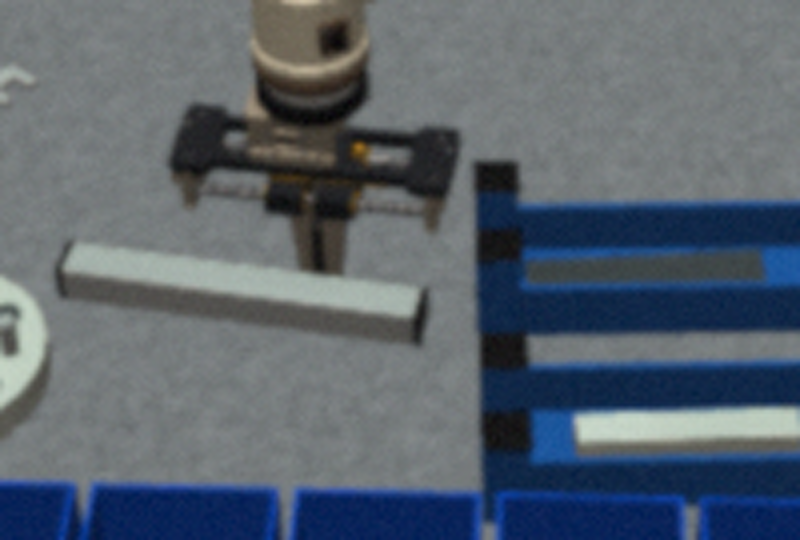

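```bash
python3 m.py scene 190 200 0.03 75,241 65,268 426,289 420,318
```

```text
world [[0.5636, -0.2882], [0.5911, -0.2907], [0.6028, -0.0379], [0.6313, -0.0405]]
rack [[-282.6, 104.7], [-286.6, 77.3], [-34.6, 52.8], [-38.7, 24.5]]
```

Call:
apply_moves([
  [[0, -6, 0, 0, 0.035], [0, -6, 0, 0, 0.035], [0, -6, 0, 0, 0.035], [0, -5, 0, 0, 0.035], [0, 0, 0, 0, 0], [0, 0, 0, 0, 0]],
])

```text
time: 4.08
tcp_pos: [0.6008, -0.116, 0.0329]
ee_rot: [-180.0, 0.0, 165.8]
wrist_force: [0.3, 0.7, -0.2]
grip_width: 0.004
```

```bash
python3 ls.py s3.png
```

```text
(no output)
```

View pics/s3.png

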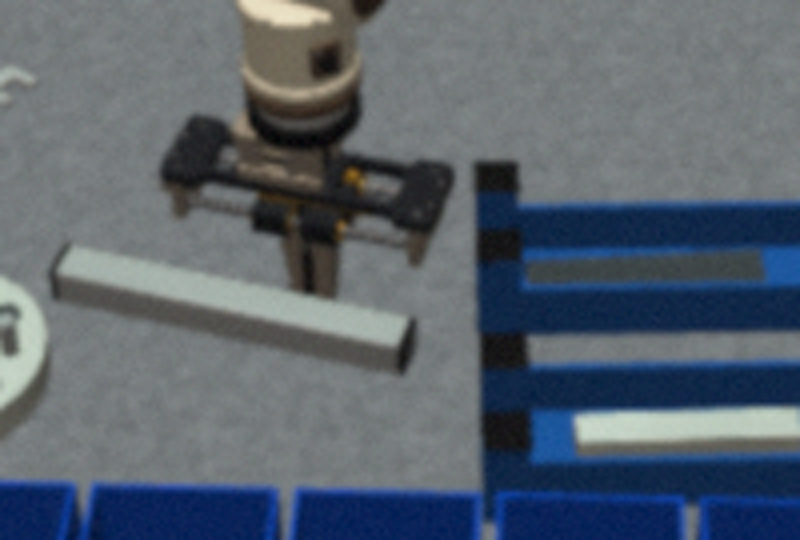

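```bash
python3 m.py scene 190 200 0.03 70,245 58,274 414,319 404,348; python3 m.py scene 190 200 0.03 68,246 58,274 413,319 404,348
```

```text
world [[0.5678, -0.291], [0.5973, -0.2946], [0.6324, -0.0446], [0.6602, -0.0498]]
rack [[-285.7, 100.6], [-290.7, 71.3], [-42.8, 23.6], [-49.5, -3.9]]
world [[0.5688, -0.2922], [0.5973, -0.2946], [0.6324, -0.0453], [0.6602, -0.0498]]
rack [[-287.0, 99.6], [-290.7, 71.3], [-43.5, 23.6], [-49.5, -3.9]]
```

Call:
apply_moves([
  [[0, 10, 0, 0, 0], [0, 0, 0, -25, 0], [0, 0, 0, -35, 0.1213], [0, 0, 0, -20, 0.1213], [0, 0, 0, 0, 0.1213], [0, 0, 0, 0, 0.1213], [0, 0, 0, 0, 0.1213], [0, 0, 0, 0, 0.1213]],
])

```text
time: 4.8
tcp_pos: [0.5909, -0.1134, 0.113]
ee_rot: [180.0, 0.0, 123.7]
wrist_force: [-0.1, 0.5, 0.1]
grip_width: 0.001
```

Call:
apply_moves([
  [[0, 0, 0, 0, 0.1213], [0, 0, 0, 0, 0.1213], [0, 0, 0, 0, 0.1213], [0, 0, 0, 0, 0.1213], [0, 0, 0, 0, 0.1213], [0, 0, 0, 0, 0.1213], [0, 0, 0, 0, 0.1213], [0, 0, 0, 0, 0]],
])

```text
time: 5.47
tcp_pos: [0.5908, -0.1134, 0.1127]
ee_rot: [180.0, 0.0, 75.2]
wrist_force: [0.1, -0.7, 0.3]
grip_width: 0.002
```

```bash
cat > d.py <<'E'
# args: rack x,y (mm) target, tcp z(mm) target -> tool shift
from h import *
from m import *
from scipy.spatial.transform import Rotation as Ro
s=robot.state();x,y,z=map(float,sys.argv[1:4])
w=np.r_[T+R@np.array([x,y])/1000,z/1000]
M=Ro.from_euler('xyz',s['ee_rot'],degrees=True).as_matrix()
print('tcp',s['tcp_pos'].round(4),'rack',rk([s['tcp_pos']]).round(1),'yaw',s['ee_rot'][2].round(2),'head in rack',(s['ee_rot'][2]-92.9).round(2),'shift mm',(M.T@(w-s['tcp_pos'])*1000).round(1),'F',s['wrist_force'].round(1))
E
python3 d.py -304.5 96 115
```

```text
tcp [ 0.5908 -0.1134  0.1127] rack [[-109.5   68.6]] yaw 75.2 head in rack -17.7 shift mm [-194.1   33.2   -2.3] F [ 0.1 -0.7  0.3]
```

Call:
apply_moves([
  [[0, -32.3, 5.5, 0, 0], [0, -32.3, 5.5, 0, 0], [0, -32.3, 5.5, 0, 0], [0, -32.3, 5.5, 0, 0], [0, -32.3, 5.5, 0, 0], [0, -32.3, 5.5, 0, 0], [0, 0, 0, 25, 0], [0, 0, 0, 0, 0]],
])

```text
time: 6.13
tcp_pos: [0.5714, -0.3097, 0.0839]
ee_rot: [-179.7, -0.1, 75.4]
wrist_force: [0.2, 1.9, -1.6]
grip_width: 0.007
```

```bash
python3 ls.py s4.png 150; python3 d.py -304.5 96 32
python3 - <<'E'
from h import *
snap('wrist','w4.png')
E
```

```text
tcp [ 0.5718 -0.3083  0.0849] rack [[-303.2   97.5]] yaw 75.43 head in rack -17.47 shift mm [-1.   2.1 52.9] F [ 0.2  0.9 -0.3]
```

View pics/s4.png

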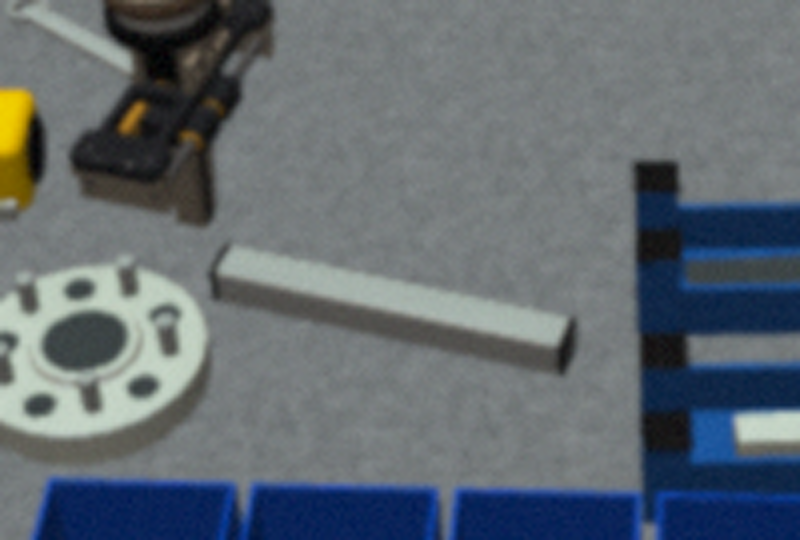

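View pics/w4.png

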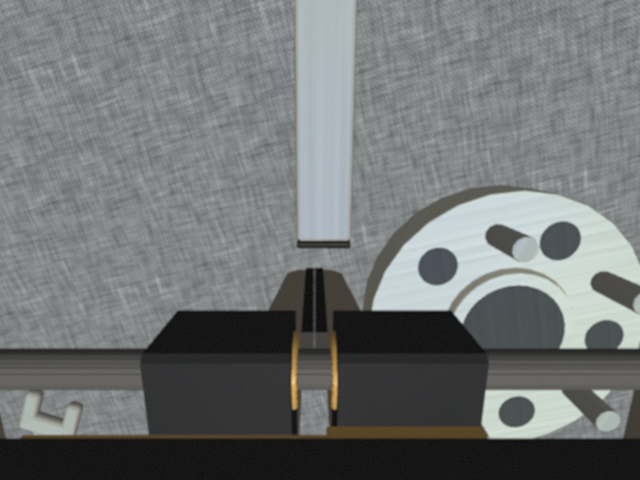

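Call:
apply_moves([
  [[0, 0, 0, 20, 0], [0, 0, 0, 20, 0], [0, 0, 0, 12, 0], [0, 0, 0, 0, 0], [0, 6, 0, 0, 0], [0, 6, 0, 0, 0], [0, 0, 0, 0, 0]],
])

```text
time: 6.82
tcp_pos: [0.5781, -0.2965, 0.0371]
ee_rot: [179.9, 0.0, 75.4]
wrist_force: [0.3, 0.9, 0.0]
grip_width: 0.003
```

```bash
python3 d.py -304.5 96 32
python3 - <<'E'
from h import *
snap('wrist','w5.png')
E
```

```text
tcp [ 0.5781 -0.2965  0.0371] rack [[-291.7   90.6]] yaw 75.42 head in rack -17.48 shift mm [-13.8  -1.3   5.1] F [0.3 0.9 0. ]
```

View pics/w5.png

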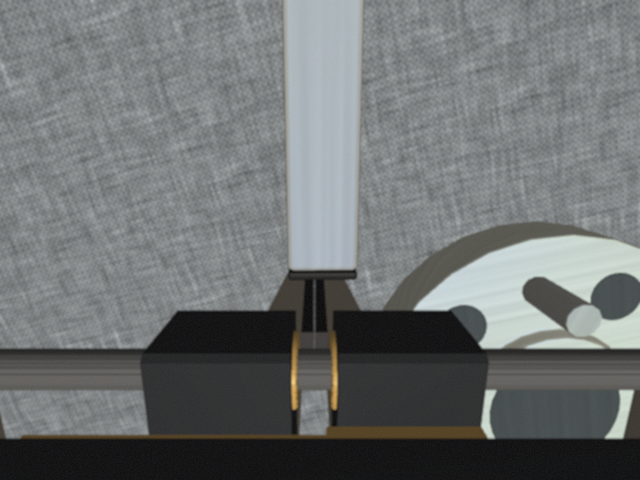

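Call:
apply_moves([
  [[0, -4, 2, 3, 0], [0, 5, 0, 0, 0], [0, 6, 0, 0, 0], [0, 6, 0, 0, 0], [0, 6, 0, 0, 0], [0, 6, 0, 0, 0], [0, 0, 0, 0, 0]],
])

```text
time: 7.45
tcp_pos: [0.5857, -0.2724, 0.0327]
ee_rot: [180.0, -0.0, 75.4]
wrist_force: [-0.0, 0.3, 0.4]
grip_width: 0.005
```

```bash
python3 d.py -304.5 96 32; python3 ls.py s6.png
python3 - <<'E'
from h import *
snap('wrist','w6.png')
E
```

```text
tcp [ 0.5857 -0.2724  0.0327] rack [[-268.    81.8]] yaw 75.39 head in rack -17.51 shift mm [-39.1  -2.6   0.7] F [-0.   0.3  0.4]
```

View pics/w6.png

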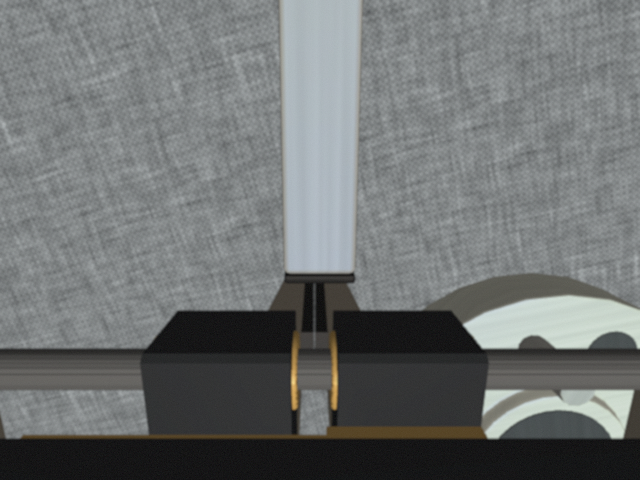

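View pics/s6.png

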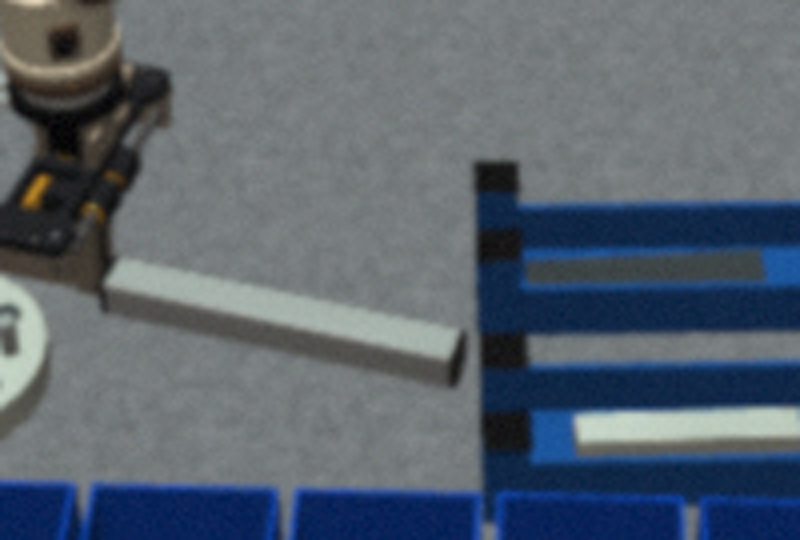

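```bash
python3 m.py scene 190 200 0.03 120,258 105,286 466,332 454,361; python3 m.py scene 190 200 0.075 484,332 525,332  484,367 484,230 478,412
```

```text
world [[0.5797, -0.254], [0.6079, -0.2602], [0.6435, -0.0084], [0.6711, -0.0155]]
rack [[-249.3, 86.9], [-257.0, 58.9], [-7.3, 10.6], [-15.7, -16.5]]
world [[0.6872, 0.0051], [0.6862, 0.032], [0.7188, 0.0061], [0.5893, 0.0018], [0.7582, 0.0036]]
rack [[4.0, -33.6], [30.9, -34.0], [3.4, -65.3], [5.7, 64.3], [-1.0, -104.5]]
```

Call:
apply_moves([
  [[0, 6, 0, 0, 0], [0, 6, 0, 0, 0], [0, 6, 0, 0, 0], [0, 6, 0, 0, 0], [0, 6, 0, 0, 0], [0, 0, 0, 0, 0], [0, 0, 0, 0, 0]],
])

```text
time: 8.13
tcp_pos: [0.593, -0.244, 0.0326]
ee_rot: [-180.0, -0.0, 75.4]
wrist_force: [0.1, 0.4, -0.1]
grip_width: 0.003
```

```bash
python3 d.py -304.5 96 32; python3 ls.py s7.png;python3 look.py t7.png 250
```

```text
tcp [ 0.593  -0.244   0.0326] rack [[-240.1   73. ]] yaw 75.37 head in rack -17.53 shift mm [-68.4  -2.5   0.5] F [ 0.1  0.4 -0.1]
```

View pics/s7.png

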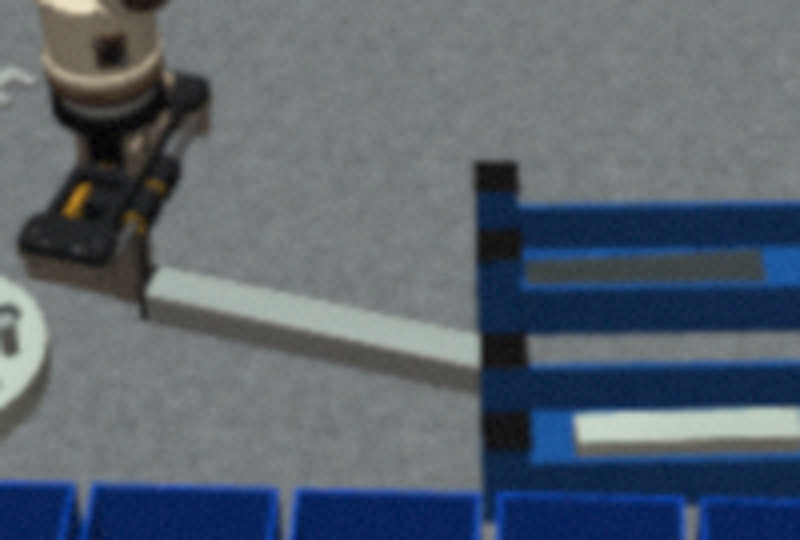

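View pics/t7.png

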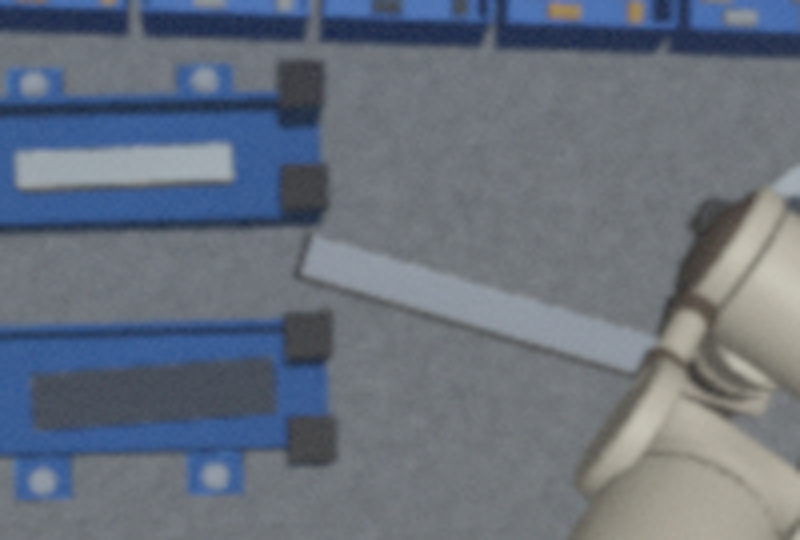

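```bash
python3 m.py top 250 135 0.03 310,235 300,277; python3 m.py top 250 135 0.075 323,205 327,318
```

```text
world [[0.6774, 0.0105], [0.6479, 0.0167]]
rack [[9.9, -24.1], [17.6, 5.0]]
world [[0.6903, 0.0041], [0.6141, -0.0004]]
rack [[2.8, -36.7], [2.2, 39.6]]
```

Call:
apply_moves([
  [[0, -12, 0, 0, 0], [0, 0, 0, -30, 0], [0, 0, 0, -15, 0], [0, 10, -22, 0, 0], [0, 22, -22, 0, 0], [0, 15, 0, 0, 0], [0, 0, 0, 30, 0], [0, 0, 0, 15, 0]],
])

```text
time: 8.9
tcp_pos: [0.5591, -0.1996, 0.0316]
ee_rot: [180.0, 0.0, 75.4]
wrist_force: [-0.4, -0.4, -1.0]
grip_width: 0.005
```

```bash
python3 d.py -304.5 96 32
python3 - <<'E'
from h import *
snap('wrist','w8.png')
E
```

```text
tcp [ 0.5591 -0.1996  0.0316] rack [[-194.   104.6]] yaw 75.38 head in rack -17.52 shift mm [-102.8   41.5   -0.4] F [-0.4 -0.4 -1. ]
```

View pics/w8.png

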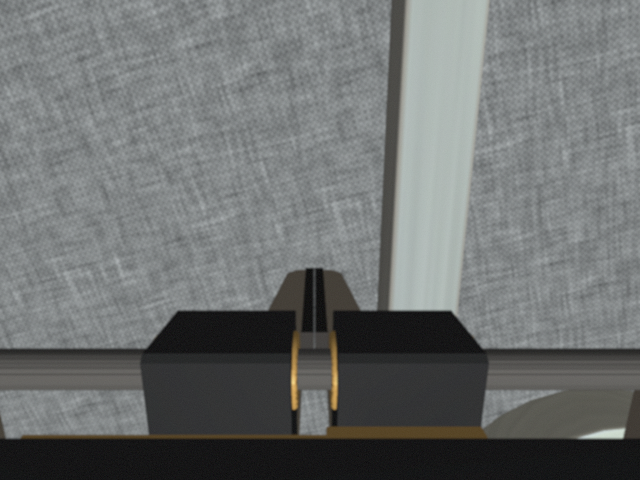

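Call:
apply_moves([
  [[0, 0, 7, 0, 0], [0, 0, 7, 0, 0], [0, 0, 6, 0, -0.02], [0, 0, 6, 0, -0.03], [0, 0, 6, 0, -0.03], [0, 0, 6, 0, -0.03], [0, 0, 6, 0, -0.03], [0, 0, 0, 0, 0]],
])

```text
time: 9.62
tcp_pos: [0.6044, -0.2108, 0.0343]
ee_rot: [179.8, 0.1, 83.4]
wrist_force: [0.4, 0.7, -0.3]
grip_width: 0.004
```

```bash
python3 d.py -304.5 96 32; python3 ls.py s9.png;python3 look.py t9.png 250
```

```text
tcp [ 0.6044 -0.2108  0.0343] rack [[-207.4   59.9]] yaw 83.44 head in rack -9.46 shift mm [-101.7  -19.6    2.4] F [ 0.4  0.7 -0.3]
```

View pics/s9.png

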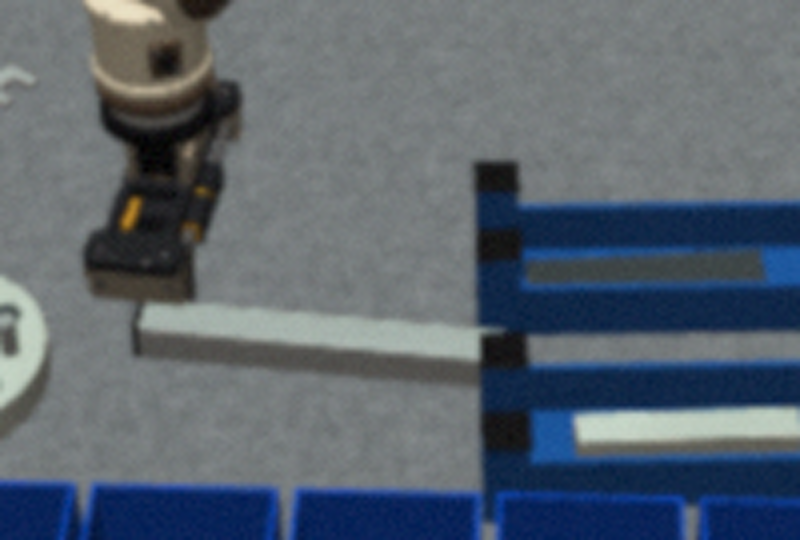

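View pics/t9.png

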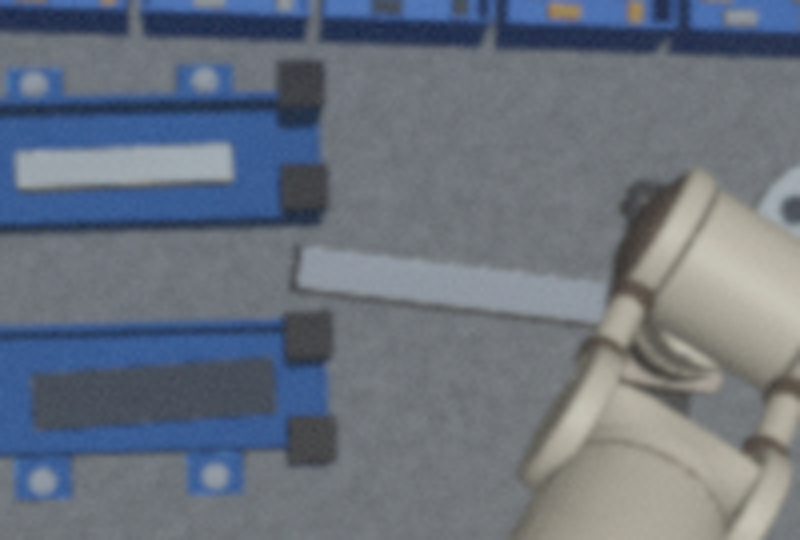

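```bash
python3 m.py top 250 135 0.03 299,246 294,290; python3 m.py scene 190 200 0.03 142,306 137,333
```

```text
world [[0.6695, 0.0179], [0.6387, 0.0206]]
rack [[17.7, -16.6], [21.9, 14.0]]
world [[0.6265, -0.232], [0.6525, -0.2317]]
rack [[-229.7, 38.9], [-230.8, 13.0]]
```

Call:
apply_moves([
  [[0, 0, 6, 0, -0.03], [0, 0, 6, 0, -0.03], [0, 0, 6, 0, -0.03], [0, 0, 6, 0, -0.03], [0, 0, 3, 0, -0.03], [0, 0, 0, 0, 0], [0, 0, 0, 0, 0]],
])

```text
time: 10.3
tcp_pos: [0.6291, -0.2113, 0.033]
ee_rot: [180.0, 0.0, 91.9]
wrist_force: [0.1, 1.1, 0.4]
grip_width: 0.002
```

```bash
python3 d.py -304.5 96 32; python3 ls.py s10.png;python3 look.py t10.png 250
```

```text
tcp [ 0.6291 -0.2113  0.033 ] rack [[-209.2   35.3]] yaw 91.89 head in rack -1.01 shift mm [-96.4 -59.    0.9] F [0.1 1.1 0.4]
```

View pics/s10.png

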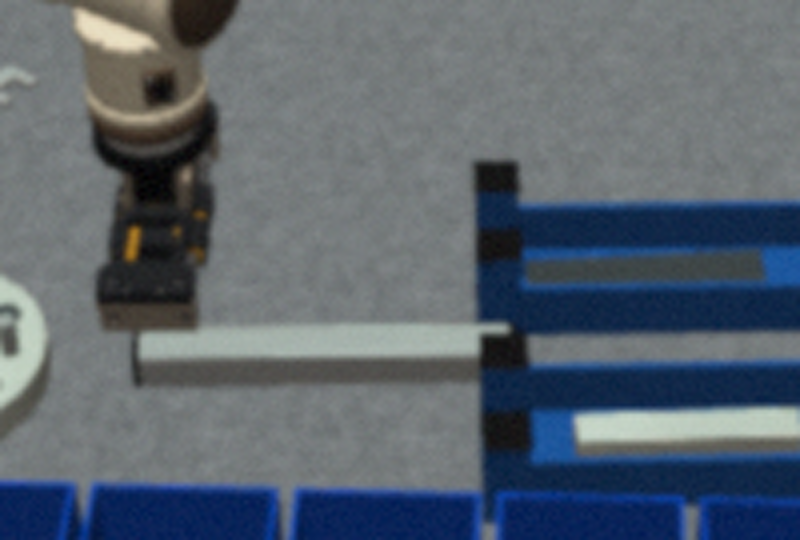

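View pics/t10.png

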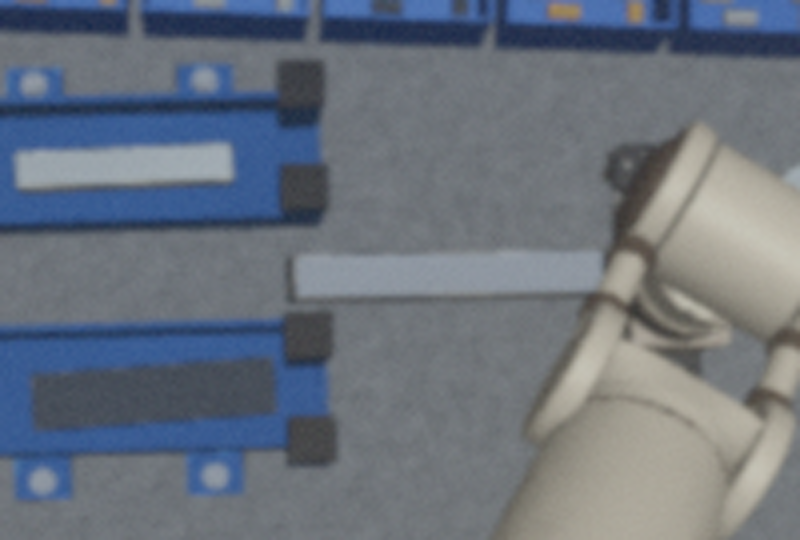

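```bash
python3 m.py top 250 135 0.03 292,256 293,300 600,250 600,293;python3 m.py scene 190 200 0.03 138,331 138,359
```

```text
world [[0.6623, 0.0226], [0.6317, 0.0211], [0.6731, -0.1914], [0.643, -0.1918]]
rack [[22.7, -9.7], [22.8, 20.9], [-191.5, -9.6], [-190.4, 20.5]]
world [[0.6505, -0.2313], [0.6767, -0.2276]]
rack [[-230.3, 14.9], [-227.9, -11.4]]
```

Call:
apply_moves([
  [[0, 0, -8, 0, 0], [0, 0, 0, -30, 0], [0, 0, 0, -20, -0.017], [0, -27, 0, 0, 0], [0, -26, 19, 0, 0], [0, 0, 19, 0, 0], [0, 0, 0, 0, 0]],
])

```text
time: 10.98
tcp_pos: [0.6631, -0.2638, 0.0832]
ee_rot: [179.9, 0.1, 92.8]
wrist_force: [0.9, 0.1, -0.1]
grip_width: 0.005
```

```bash
python3 d.py -262 5 32
python3 - <<'E'
from h import *
snap('wrist','w11.png')
E
```

```text
tcp [ 0.6631 -0.2638  0.0832] rack [[-263.3    4. ]] yaw 92.84 head in rack -0.06 shift mm [ 1.3 -1.1 51.2] F [ 0.9  0.1 -0.1]
```

View pics/w11.png

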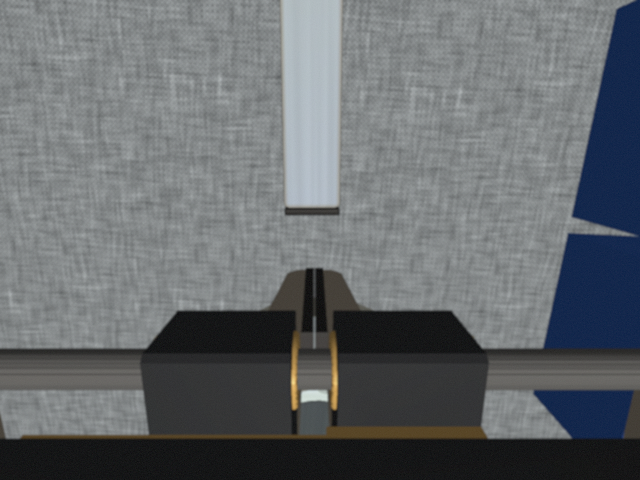

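Call:
apply_moves([
  [[0, 8, 0, 0, 0], [0, 0, 0, 25, 0], [0, 0, 0, 25, 0], [0, 0, 0, 0, 0], [0, 8, 0, 0, 0], [0, 7, 0, 0, 0], [0, 7, 0, 0, 0], [0, 7, 0, 0, 0]],
])

```text
time: 11.7
tcp_pos: [0.6607, -0.2253, 0.0347]
ee_rot: [179.9, 0.1, 92.9]
wrist_force: [0.1, -1.5, 0.9]
grip_width: 0.005
```

```bash
python3 d.py 0 5 32
python3 - <<'E'
from h import *
snap('wrist','w12.png')
E
```

```text
tcp [ 0.6607 -0.2253  0.0347] rack [[-224.7    4.5]] yaw 92.95 head in rack 0.05 shift mm [224.7  -0.3   2.2] F [ 0.1 -1.5  0.9]
```

View pics/w12.png

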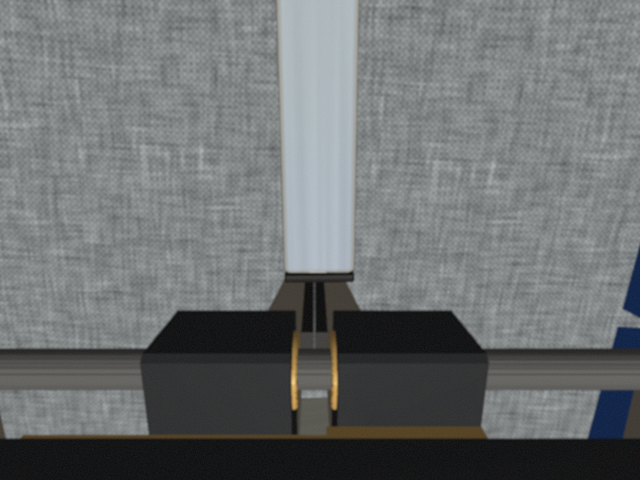

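Call:
apply_moves([
  [[0, -3, 2, 2, 0], [0, 9, 0, 0, 0], [0, 8, 0, 0, 0], [0, 8, 0, 0, 0], [0, 8, 0, 0, 0], [0, 8, 0, 0, 0], [0, 8, 0, 0, 0], [0, 8, 0, 0, 0]],
])

```text
time: 12.42
tcp_pos: [0.659, -0.1707, 0.0308]
ee_rot: [180.0, 0.0, 92.9]
wrist_force: [-0.7, -3.7, 2.5]
grip_width: 0.006
```

```bash
python3 d.py 0 5 32; python3 look.py t13.png 230
python3 - <<'E'
from h import *
snap('wrist','w13.png')
E
```

```text
tcp [ 0.659  -0.1707  0.0308] rack [[-170.2    3.4]] yaw 92.93 head in rack 0.03 shift mm [170.2  -1.5  -1.3] F [-0.7 -3.7  2.5]
```

View pics/w13.png

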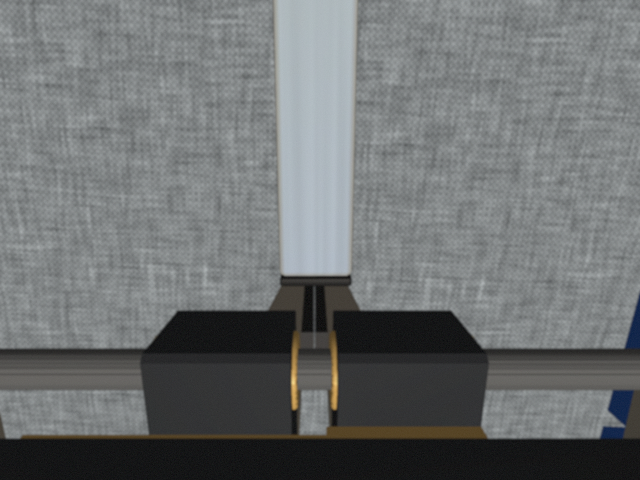

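View pics/t13.png

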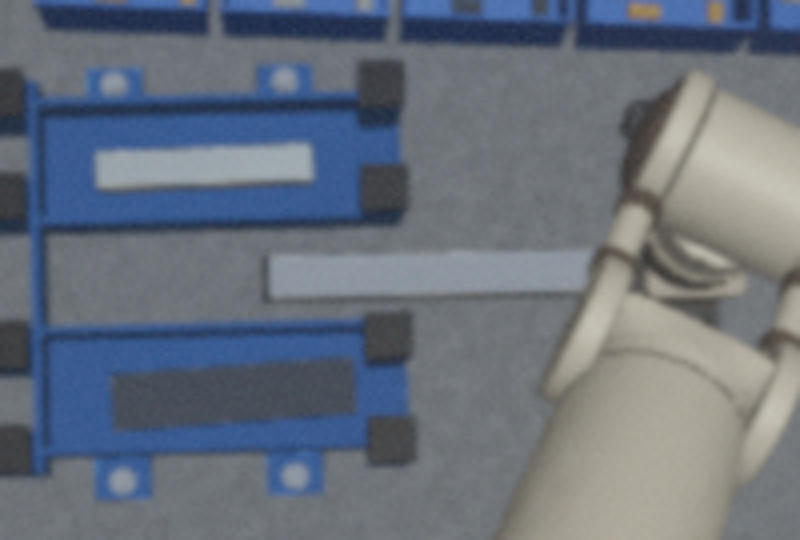

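Call:
apply_moves([
  [[0, 8, 0, 0, 0], [0, 8, 0, 0, 0], [0, 8, 0, 0, 0], [0, 8, 0, 0, 0], [0, 8, 0, 0, 0], [0, 8, 0, 0, 0], [0, 8, 0, 0, 0], [0, 8, 0, 0, 0]],
])

```text
time: 13.18
tcp_pos: [0.6555, -0.1066, 0.0304]
ee_rot: [-180.0, -0.0, 92.9]
wrist_force: [-0.8, -1.9, -0.5]
grip_width: 0.003
```

```bash
python3 d.py 0 5 32; python3 look.py t14.png 210
python3 - <<'E'
from h import *
snap('wrist','w14.png')
E
```

```text
tcp [ 0.6555 -0.1066  0.0304] rack [[-105.9    3.7]] yaw 92.93 head in rack 0.03 shift mm [105.9  -1.3  -1.5] F [-0.8 -1.9 -0.5]
```

View pics/w14.png

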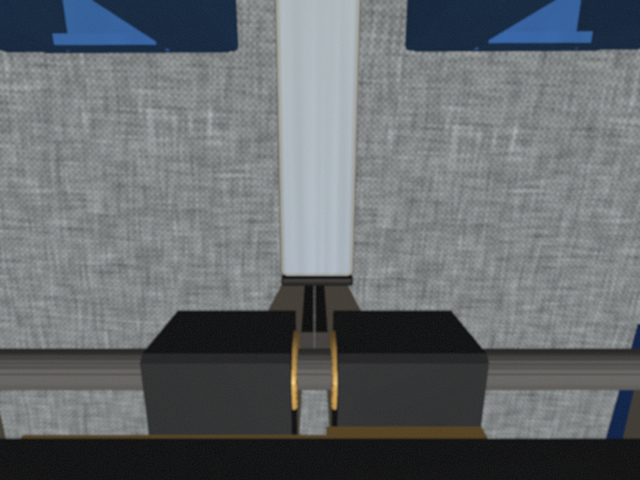

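View pics/t14.png

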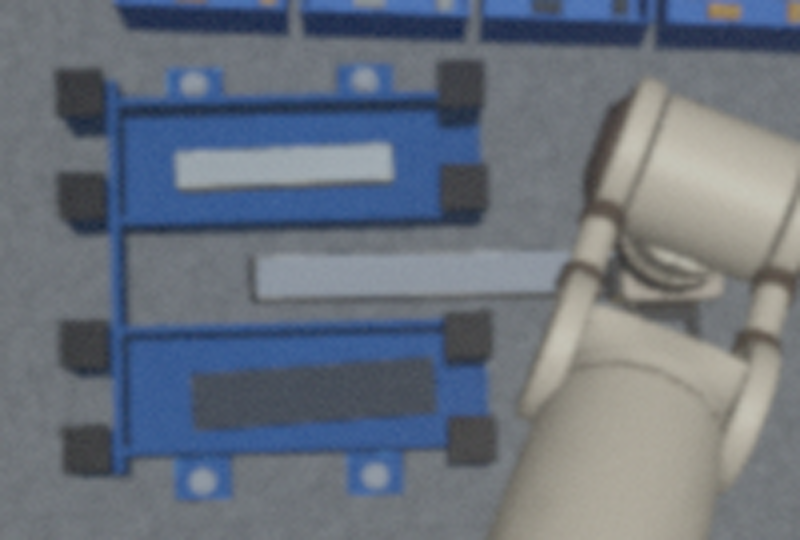

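Call:
apply_moves([
  [[0, 8, 0, 0, 0], [0, 8, 0, 0, 0], [0, 8, 0, 0, 0], [0, 8, 0, 0, 0], [0, 8, 0, 0, 0], [0, 8, 0, 0, 0], [0, 8, 0, 0, 0], [0, 8, 0, 0, 0]],
])

```text
time: 13.95
tcp_pos: [0.6526, -0.0429, 0.0308]
ee_rot: [180.0, 0.0, 92.9]
wrist_force: [-0.2, -2.4, 1.0]
grip_width: 0.003
```

Call:
apply_moves([
  [[0, 4, 0, 0, 0], [0, 4, 0, 0, 0], [0, 4, 0, 0, 0], [0, 3, 0, 0, 0]],
])

```text
time: 14.28
tcp_pos: [0.6518, -0.0285, 0.0308]
ee_rot: [180.0, 0.0, 92.9]
wrist_force: [0.6, -2.8, 1.4]
grip_width: 0.0
```

```bash
python3 d.py 0 5 32; python3 look.py t15.png 210
python3 - <<'E'
from h import *
snap('wrist','w15.png')
E
```

```text
tcp [ 0.6518 -0.0285  0.0308] rack [[-27.8   3.4]] yaw 92.92 head in rack 0.02 shift mm [27.8 -1.6 -1.2] F [ 0.6 -2.8  1.4]
```

View pics/w15.png

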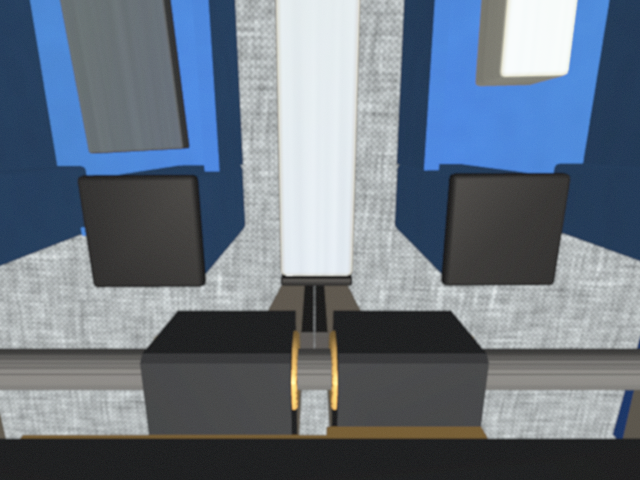

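View pics/t15.png

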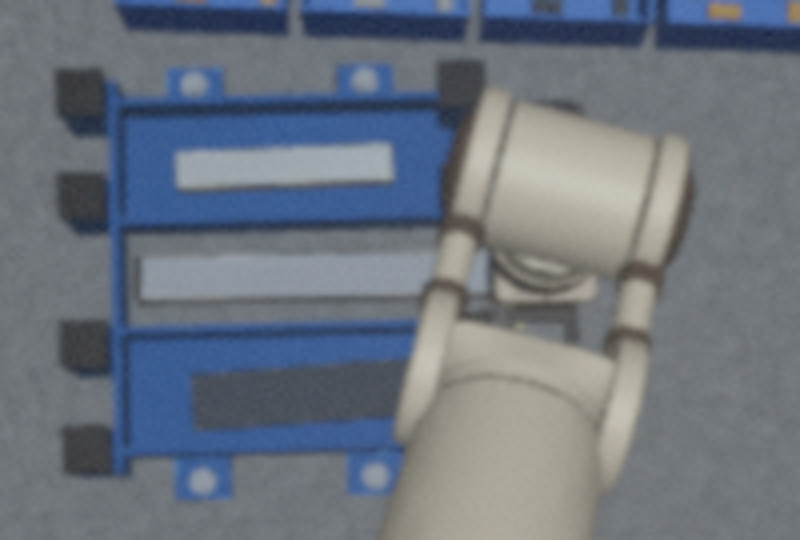

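Call:
apply_moves([
  [[0, 2, 0, 0, 0], [0, 2, 0, 0, 0], [0, 2, 0, 0, 0]],
])

```text
time: 14.63
tcp_pos: [0.6513, -0.0228, 0.0305]
ee_rot: [-180.0, 0.0, 92.9]
wrist_force: [0.2, -3.4, 0.8]
grip_width: 0.01
```

Call:
apply_moves([
  [[0, 1, 0, 0, 0], [0, 1, 0, 0, 0]],
])

```text
time: 14.8
tcp_pos: [0.6512, -0.0206, 0.0305]
ee_rot: [-180.0, 0.0, 92.9]
wrist_force: [-0.3, -3.3, 1.7]
grip_width: 0.007
```

Call:
apply_moves([
  [[0, 1, 0, 0, 0], [0, 0, 0, 0, 0]],
])

```text
time: 14.97
tcp_pos: [0.6512, -0.0199, 0.0305]
ee_rot: [-180.0, 0.0, 92.9]
wrist_force: [0.5, -3.7, 0.5]
grip_width: 0.006
```

Call:
apply_moves([
  [[0, 1, 0, 0, 0], [0, 1, 0, 0, 0]],
])

```text
time: 15.13
tcp_pos: [0.6513, -0.0197, 0.0306]
ee_rot: [180.0, 0.2, 92.9]
wrist_force: [1.3, -12.1, -0.7]
grip_width: 0.004
```

Call:
apply_moves([
  [[0, 1, 0, 0, 0], [0, 0, 0, 0, 0]],
])

```text
time: 15.3
tcp_pos: [0.6516, -0.0197, 0.0307]
ee_rot: [179.9, 0.3, 92.9]
wrist_force: [0.9, -12.7, -0.7]
grip_width: 0.006
```

```bash
python3 look.py t16.png 210
```

```text
(no output)
```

View pics/t16.png

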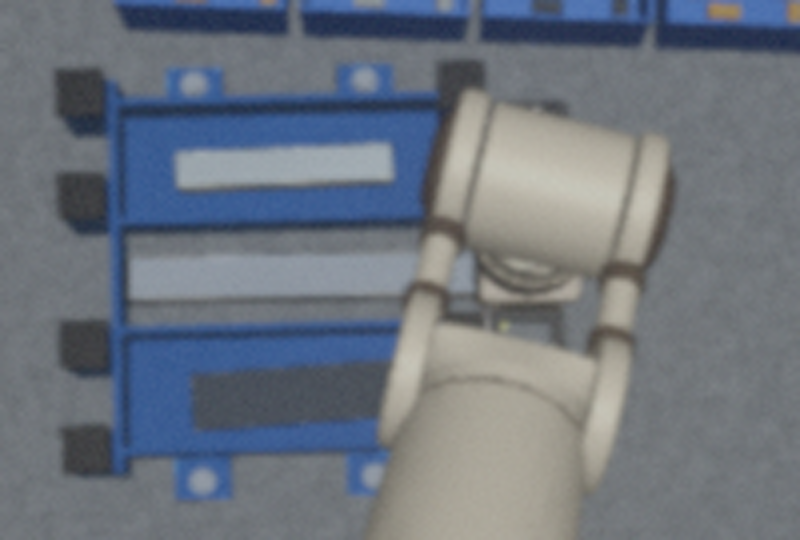

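Call:
apply_moves([
  [[0, -3, 0, 0, 0], [0, -10, 0, 0, 0], [0, -20, 0, 0, 0], [0, -10, 0, -30, 0], [0, -25, -10, -35, 0], [0, -25, -25, -35, 0], [0, -15, -35, 0, 0], [0, 0, -35, 0, 0]],
])

```text
time: 16.02
tcp_pos: [0.5571, -0.1273, 0.1258]
ee_rot: [179.7, 0.2, 92.8]
wrist_force: [1.1, 0.1, -0.3]
grip_width: 0.002
```

Call:
apply_moves([
  [[0, 0, -35, 0, 0], [0, 0, -35, 0, 0], [0, 0, 0, 0, 0], [0, 0, 0, 0, 0], [0, 0, 0, 0, 0]],
])

```text
time: 16.43
tcp_pos: [0.4868, -0.1279, 0.1234]
ee_rot: [179.9, -0.0, 92.9]
wrist_force: [0.4, 0.4, -0.6]
grip_width: 0.002
```

```bash
python3 look.py t17.png 210
python3 - <<'E'
from h import *
snap('top','t17f.png')
a=cv2.imread('pics/t0.png').astype(int);b=cv2.imread('pics/t17f.png').astype(int)
d=(abs(a-b).max(2)>60).astype('uint8')
n,l,s,c=cv2.connectedComponentsWithStats(d)
print([r.tolist() for r in s[1:] if r[4]>15])
E
```

```text
[[372, 226, 17, 11, 136], [379, 237, 14, 17, 102], [370, 238, 10, 19, 68], [387, 238, 42, 39, 846], [424, 258, 14, 22, 126], [366, 266, 8, 11, 40], [350, 292, 14, 21, 138], [412, 292, 7, 11, 38], [365, 296, 39, 27, 317], [397, 317, 15, 23, 141], [363, 323, 21, 26, 136], [338, 347, 40, 59, 660], [56, 362, 22, 58, 554], [21, 367, 15, 19, 181], [81, 382, 7, 14, 49], [0, 384, 55, 59, 1863], [75, 399, 7, 9, 16], [203, 399, 22, 34, 105], [286, 408, 24, 37, 248], [216, 412, 10, 8, 20], [42, 417, 70, 63, 1992], [303, 416, 70, 55, 1464], [255, 427, 6, 14, 25], [255, 438, 26, 33, 484], [166, 443, 29, 37, 180], [297, 446, 37, 34, 531], [21, 450, 21, 21, 263], [327, 454, 38, 20, 168], [176, 463, 42, 17, 348], [308, 468, 35, 12, 318]]
```

View pics/t17.png

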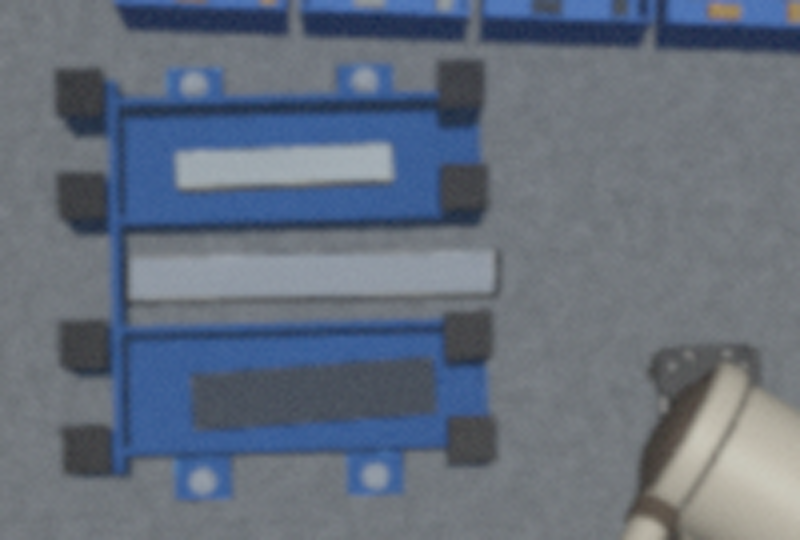

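View pics/t17f.png

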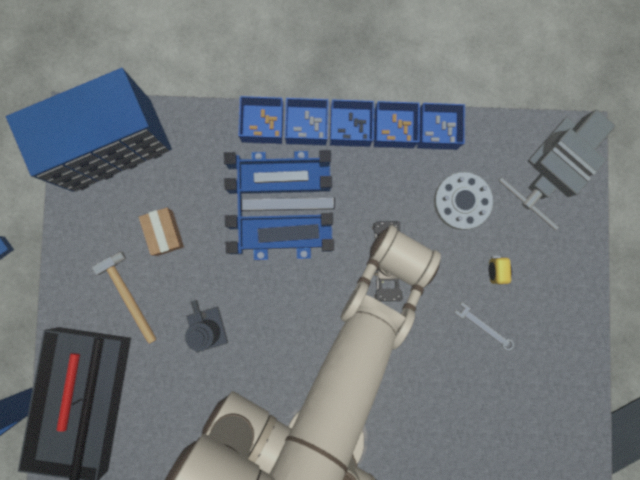

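The tube lies in the bay against the stop, corners (128,257) to (497,297) in the crop. No bystander shows in the difference image.

```bash
python3 m.py top 210 135 0.03 127,257 128,300 497,250 497,294; python3 -c "
from rig import robot
print(robot.job_done())"
```

```text
world [[0.6548, 0.2463], [0.6251, 0.2446], [0.6675, -0.0085], [0.6368, -0.0092]]
rack [[246.6, -13.5], [246.3, 16.3], [-8.6, -13.3], [-7.7, 17.4]]
the job is handed in; nothing more can be done
None
```

The tube is home in the middle bay against the stop, and I handed the job in at about 16.5 s. I moved it only by pushing with the shut fingers, at 5–12 mm above the bench:

1. I swung the leading end round the corner post to about 17.5° off the bay.
2. I pushed it lengthwise until that end was about 12 mm inside the mouth, at y about -10 mm. That is the angled entry the task asks for.
3. I swung the rear end round until the tube lined up with the bay.
4. I pushed it home; the push force rose from about 3.5 N to 12.5 N when it reached the stop.

Last checks, from the top camera after backing the arm off:

- **Tube position:** its ends are at rack x of about 246 mm and -8 mm, so the middle is at about 119 mm. The centre line is at y of about +2 mm, and the angle to the bay is under 0.5°.
- **Measuring error:** the measured length came out at 254 mm instead of 260 mm. This is the dark end inserts and a few mm of calibration error. It does not affect the result.
- **Bystanders:** comparing the pictures from before and after shows changes only at the arm, where it stood before and where it is now. I saw nothing else moved.
- **Robot:** it is clear of everything, with wrist force near zero.
- **Tilt and lift:** I did not measure tube height directly. In every picture it looked flat on the bench.

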